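# Switch on the pantry shelf light behind the board with a bent rod

## Task

Take the bent rod from its two-post rest, reach over the tall board with it and push the slide lever behind the board fully on to its stop at the bay's +y end (the robot's left), keeping it pressed against the stop with about 6 N for one second so that its contacts latch; then lay the rod back in the notches of its rest and let go. The switch is delicate: work it by feel, never push with 10 N or more, touch it with the rod only, never with the hand, and leave the other things on the counter where they are.

Things in the scene. Friction and masses are not known exactly. Their poses are not given: they have to be found in the camera images.
- bay: The switch bay, fixed to the counter: an upright brown wooden board (18 mm thick, 270 mm wide, 130 mm tall) with a slide switch at its foot on the far side. Origin on the counter under the middle of the lever's path; z up, y along the board, x away from it (the board fills x from -60 to -42 mm). Cheeks 8 mm thick and 60 mm tall close its ends (inner faces at y = +/-127 mm).
- housing_top (a point): Middle of the top face of the grey switch housing behind the board, 24 mm above the counter, over the bay's origin; the housing is 44 mm (x) by 150 mm (y). Axes as the bay's. The lever slides along y at x = 0.
- lever (a joint): Travel of the slide lever in m, from 0 (off end) to 0.060 (on, at its hard stop), growing towards the bay's +y (the robot's left). It starts between 0 and 0.015. It drags with about 2 N plus about 40 N per m/s, has no spring, and stays where it is left.
- lever_cap (a point): Centre of the lever's black cap, 30 mm (bay x) by 16 mm (bay y) by 26 mm tall, spanning 28.5 to 54.5 mm above the counter. It lies at bay x = 0, bay y = -0.030 m + travel. Axes as the bay's.
- rod: The bent rod, a loose tool of about 0.2 kg: a straight wooden handle, 120 (x) x 24 (y) x 26 mm (z), origin under the handle's middle, z up as it lies on its rest. From the handle's +x end a round steel rod of 8 mm diameter runs on to the bend.
- rod_grip (a point): Middle of the rod's handle, half-way up (24 mm wide across y), where it is best gripped. Axes as the rod's.
- rod_bend (a point): The bend of the steel rod, 90 mm from rod_grip along the rod's x and at the same height. From here the leg (8 mm diameter) goes down and ends 150 mm lower. It is bent by hand: it leans rigidly to the rod's +y or -y side by up to 0.18 rad, differently each time, so its tip may be up to 27 mm off the handle's centre plane; this is not measured.
- rest: The wooden two-post rest, fixed to the counter, origin under its middle, z up. Posts at x = +/-42 mm, 10 mm thick, 56 mm wide, carry the handle at z = 172 mm between ears that rise to 188 mm and stand 32 mm apart (4 mm of play on each side). The 74 mm between the posts is free for fingers. The rod starts here with its leg hanging beyond the +x post.
- rest_seat (a point): Where the middle of the rod's handle (rod_grip) lies when the rod rests in the notches, 185 mm above the counter. Axes as the rest's.
- tin: Bystander: a tin can, 74 mm across, 110 mm tall; origin at the middle of its underside.
- soup_can: Bystander: a soup can, 66 mm across, 100 mm tall; origin at the middle of its underside.
- spice_a: Bystander: a spice jar, 42 mm across, 85 mm tall; origin at the middle of its underside.
- spice_b: Bystander: a spice jar, 42 mm across, 85 mm tall; origin at the middle of its underside.
- mug: Bystander: a white mug, 80 mm across, 90 mm tall; origin at the middle of its underside.
- nut_jar: Bystander: a jar, 84 mm across, 120 mm tall; origin at the middle of its underside.
- tea_box: Bystander: a cardboard tea box, 60 x 120 x 70 mm; origin at the middle of its underside.
Mind the look-alikes: they are no part of the job. Of the things shaped like the rod, the wooden one is meant. Leave any yellow look-alike of the rest alone.

How it is judged:
By the outcome, as a careful person would: the job done as asked, in the order asked, and still so for the second after the job is handed in, with the robot touching nothing.
It also fails if it takes over 66 s, if anything falls off the work surface, if the arm or the gripper's body presses on something with over 40 N, if the wrist force passes 120 N, or if a joint passes its speed limit or range.

## Robot

A 6-joint arm with a two-finger parallel gripper is mounted at the origin on the work surface. World frame = base frame: x ahead of the robot, y to its left, z up, the work surface at z = 0. Lengths are in m, angles in rad, forces in N, time in s.
With the tool pointing down it reaches from about 0.275 to 0.725 m from the base axis. Payload 15.9 kg.
Tool frame: the origin (TCP) lies on the centre line of the jaws, within the pads' length; the fingertips stand 22 mm ahead of it and the grasp point (between the pads) lies 3 mm ahead of it; z points along the fingers, y is the line along which they close (so a half turn about z gives the same grasp; the last joint's range is limited). The gripper opens to 85 mm and grips with 20 to 120 N. Pads are 22 mm wide; open, the fingers measure 114 mm over their backs; the gripper's body (76 mm by 85 mm) begins 54 mm behind the grasp point. The pads swing forward as they close: fully open they stand 13 mm farther back than shut.
Start: joints at [1.27, 0.213, -0.034, 1.323, 0, 1.571], TCP at [0.148, 0.478, 0.253] pointing down, gripper open.
Joint ranges: [-2.98, 2.98], [-0.74, 1.72], [-1.14, 1.35], [-2.1, 2.04], [-1.57, 1.44], [-3.14, 3.14]. Speed limits (rad/s): [1.89, 1.89, 2.39, 2.57, 3.14, 3.14].

## Interface

Orientations are given as a unit quaternion [x, y, z, w].
In Python, from workcell import manip gives the robot as it stands.
- The arm moves only by the tool send_rows, never from a script. Its argument "targets" is a list of rows, each a list of 5 numbers: the opening, from -1 (shut) to 1 (fully open), so that 0 is half open, then the shift along the tool's x, y, z in cm, then the turn about the tool's z in rad. A call has exactly 10 rows; each row is the pose to reach, as a shift and turn from the pose commanded when the call began, along the tool's axes at that moment; what a row does not reach only later rows make up. A row lasts 1/10 s, in which the tool goes at most 50 mm and 8.59 degrees, less where a joint would pass 70% of its speed; a pose out of reach is approached as far as the arm can. A call with a gripper value outside its range is refused whole. The fingers move at their own pace and stop on an object; "force" is the grip in N (left out, the last holds). Time passes only in rows, so rows that repeat a pose let the fingers close, or fill a call up. It gives the time, the measured TCP pose, the force, the opening and the grip force at its end, in the units of the state.
- manip.sense(): the state, without advancing time (a new reading comes with each control period).
- manip.get_image(name): name is "scene" or "top"; returns a dict with "frame" (384x512x3 uint8, blue, green, red), "fx", "fy", "cx", "cy" (pixels), "rvec" (rotation vector, rad) and "tvec" (3), from world to camera coordinates, as OpenCV has them. Camera axes: x right, y down, z forward; pixel columns grow to the right and rows downward; lengths in m; the calibration is good to about 2 mm. A picture is of the moment at which its call begins. There is no depth.
- manip.job_done(): hands the job in; it is judged then, once.
The state is a dict: "time_s": time; "joints": joint angles; "dq": joint speeds; "joint_efforts": joint torques, N m; "position": TCP position; "eef_rot": TCP orientation; "ft_force": force on the tool from outside, world axes, zero at the start; "torque": the same for the moment, N m; "grip_width": finger opening in m; "finger_force": force on a finger pad.
Only numpy, scipy, OpenCV 4.12 (cv2) and the standard library are available. Lean on these libraries where they do the work, as an engineer would, in place of code of your own. Each camera call takes 0.05 s, during which the arm holds its last target. There are 200 camera calls.

## Working session

There is one attempt and no reset: what is moved stays moved. The work goes in short steps, Python scripts to look and compute and a tool call to move; the robot and the scene stay as the last step left them, time stands still between calls to the robot, and variables do not carry over. Pictures are saved under pics/ and viewed, at most 11 in all, crops included, and the job is handed in when it is done.

Besides the shell and the picture viewer there is one more tool, called as name([rows], argument=value, ...), one row to a line, values as JSON. send_rows: Moves the arm, as the interface text tells. Its arguments: {"type":"object","properties":{"targets":{"type":"array","items":{"type":"array","items":{"type":"number"}}},"force":{"type":"number"}},"required":["targets"]}

```bash
mkdir -p pics; cat > h.py <<'E'
import numpy as np, cv2
from workcell import manip
def cam(n):
    d=manip.get_image(n); return d
def P(d):
    R=cv2.Rodrigues(np.array(d["rvec"],float))[0]; t=np.array(d["tvec"],float).ravel()
    return R,t
def ray(d,uv):
    R,t=P(d); v=R.T@np.array([(uv[0]-d["cx"])/d["fx"],(uv[1]-d["cy"])/d["fy"],1.]); return -R.T@t,v
def onz(d,uv,z):
    c,v=ray(d,uv); return c+v*(z-c[2])/v[2]
def proj(d,p):
    R,t=P(d); q=R@np.array(p,float)+t; return np.array([d["fx"]*q[0]/q[2]+d["cx"],d["fy"]*q[1]/q[2]+d["cy"]])
def tri(d1,a,d2,b):
    c1,v1=ray(d1,a);c2,v2=ray(d2,b); v1=v1/np.linalg.norm(v1);v2=v2/np.linalg.norm(v2)
    s=np.linalg.lstsq(np.stack([v1,-v2],1),c2-c1,rcond=None)[0]
    p,q=c1+s[0]*v1,c2+s[1]*v2; return (p+q)/2,np.linalg.norm(p-q)
E
python3 - <<'E'
from h import *
import pickle
for n in("scene","top"):
    d=cam(n); pickle.dump(d,open(n+"0.pkl","wb")); cv2.imwrite(f"pics/{n}0.png",cv2.resize(d["frame"],(800,600),interpolation=cv2.INTER_CUBIC)); R,t=P(d); print(n,d["fx"],d["cx"],d["cy"],-R.T@t,R[2])
s=manip.sense(); print({k:np.round(v,3) for k,v in s.items()})
E
```

```text
scene 367.3835501955768 254.84572611223902 194.41741748289883 [ 0.95288497 -0.63324993  0.81011276] [-0.41433513  0.60083471 -0.68361104]
top 424.81404899883626 255.7229797558367 190.46507837399983 [ 0.30251019 -0.06582637  1.46518951] [ 0.18814263 -0.00366147 -0.98213489]
{'time_s': np.float64(0.1), 'joints': array([ 1.27 ,  0.213, -0.035,  1.323, -0.   ,  1.571]), 'dq': array([-0.   , -0.002,  0.001, -0.   ,  0.   ,  0.001]), 'joint_efforts': array([-4.0000e-03, -6.8725e+01,  4.8781e+01,  1.2000e-02, -0.0000e+00,
        0.0000e+00]), 'position': array([0.148, 0.477, 0.253]), 'eef_rot': array([ 0.15 ,  0.989, -0.   , -0.   ]), 'ft_force': array([0.316, 0.735, 0.458]), 'torque': array([ 0.023, -0.014,  0.001]), 'finger_force': np.float64(0.0), 'grip_width': np.float64(0.086)}
```

View pics/scene0.png

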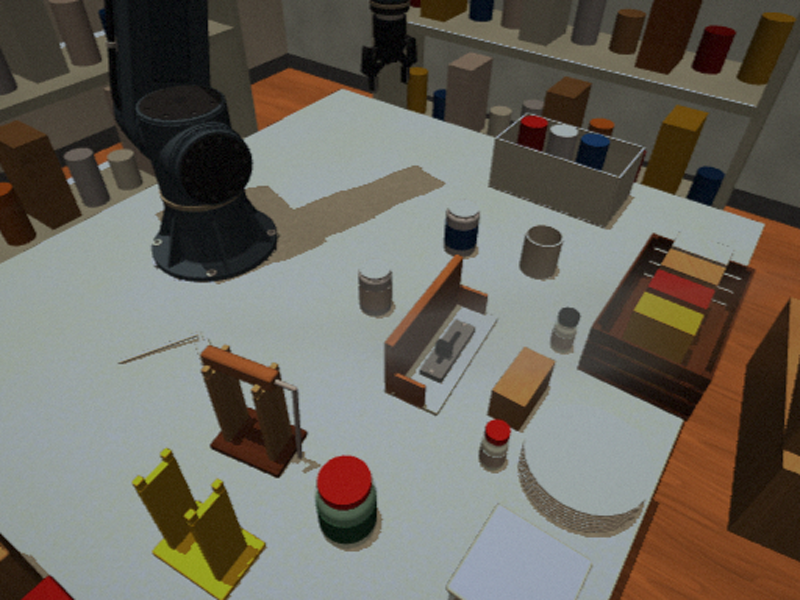

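View pics/top0.png

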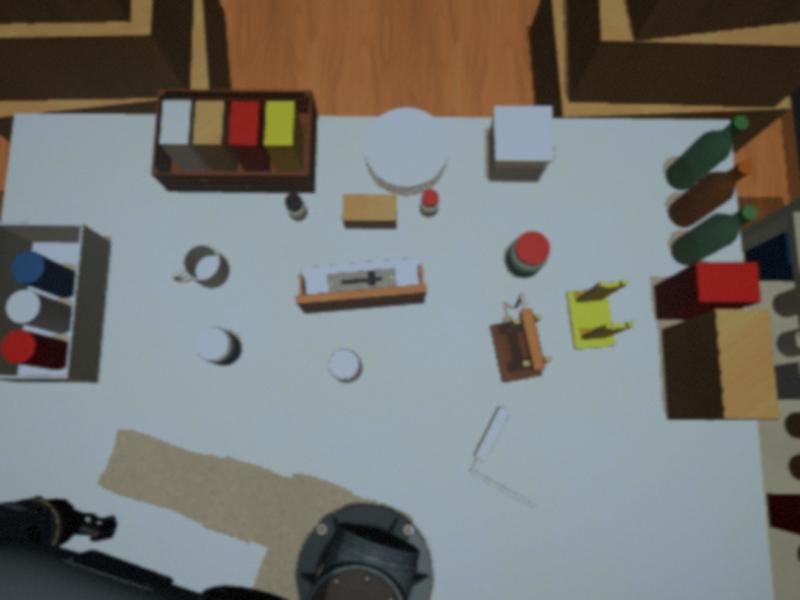

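The scene view shows the wooden rod on the brown rest (handle at about (240,362), leg hanging to (298,458)). The yellow rest and the pale rod on the counter are decoys. The bay is at about (440,330), with the lever cap near (445,348). In the top view the handle is at about (532,340), the board at (362,292) and the lever at (373,278).

```bash
python3 - <<'E'
from h import *
import pickle
T=pickle.load(open("top0.pkl","rb"));S=pickle.load(open("scene0.pkl","rb"))
def crop(d,x,y,w,h,k): return cv2.resize(d["frame"][y:y+h,x:x+w],(w*k,h*k),interpolation=cv2.INTER_NEAREST)
a=np.hstack([crop(T,185,160,92,42,4),np.zeros((168,8,3),np.uint8),crop(T,305,184,60,62,4)[:168*1]]) if 0 else None
im=np.zeros((600,800,3),np.uint8)
im[0:240,0:400]=crop(T,185,155,100,60,4); im[0:300,410:710]=crop(T,305,180,60,60,5)
im[300:600,0:400]=crop(S,240,160,100,75,4); im[300:600,410:750]=crop(S,120,215,85,75,4)
cv2.imwrite("pics/c0.png",im)
E
```

```text
(no output)
```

View pics/c0.png

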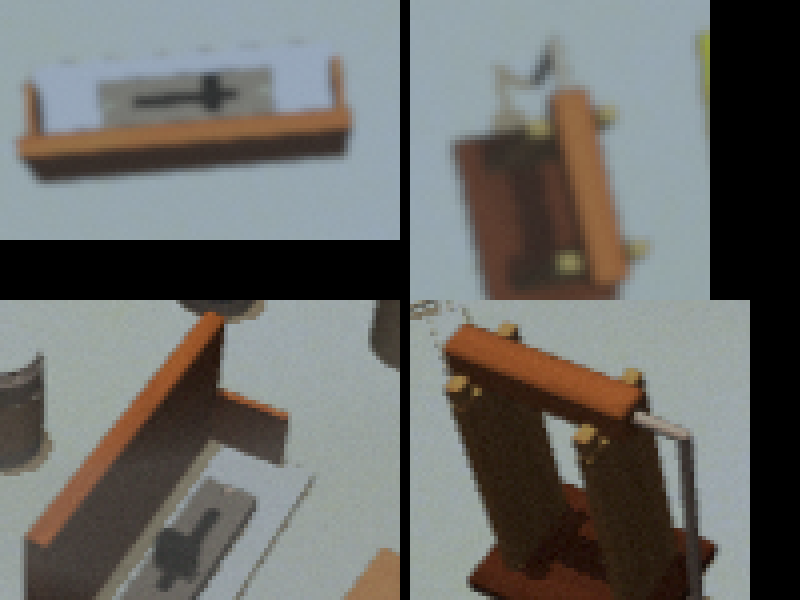

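The crop shows the bright orange top faces of the handle and the board clearly separated. The lever cap is at about crop (215,93), and the bend is at scene pixel (190,249). Next I fit the top faces.

```bash
python3 - <<'E'
from h import *
import pickle
T=pickle.load(open("top0.pkl","rb"));S=pickle.load(open("scene0.pkl","rb"))
def top(d,x,y,w,h,z,name):
    f=cv2.resize(d["frame"][y:y+h,x:x+w],None,fx=4,fy=4,interpolation=cv2.INTER_CUBIC)
    hsv=cv2.cvtColor(f,cv2.COLOR_BGR2HSV)
    m=cv2.inRange(hsv,(3,110,105),(20,255,255))
    cs=cv2.findContours(m,cv2.RETR_EXTERNAL,cv2.CHAIN_APPROX_NONE)[0]
    c=max(cs,key=cv2.contourArea).reshape(-1,2)
    w3=np.array([onz(d,((u+.5)/4-.5+x,(v+.5)/4-.5+y),z)[:2] for u,v in c])
    (cx,cy),(a,b),_=r=cv2.minAreaRect((w3*1000).astype(np.float32)); bp=cv2.boxPoints(r)
    e=[bp[1]-bp[0],bp[2]-bp[1]];e=max(e,key=np.linalg.norm)
    M=cv2.moments((w3*1000).astype(np.float32).reshape(-1,1,2))
    print(name,"rect c",cx,cy,"size",a,b,"dir",np.degrees(np.arctan2(e[1],e[0])),"mom",M['m10']/M['m00'],M['m01']/M['m00'])
top(T,185,155,100,60,.130,"board top");top(T,305,180,60,60,.198,"handle top")
top(S,240,160,100,75,.130,"board scene");top(S,120,215,85,75,.198,"handle scene")
# lever cap top in top view: crop (215,93) => px
print("cap", onz(T,(185+212/4,155+92/4),.050))
E
```

```text
board top rect c 567.4053344726562 9.379463195800781 size 22.452880859375 260.4806213378906 dir -85.146225 mom 565.7024633032282 10.254550497079181
handle top rect c 465.89910888671875 -327.6375732421875 size 116.74992370605469 24.63995361328125 dir 11.956526 mom 466.2748845208252 -325.56649726790926
board scene rect c 568.232666015625 11.618919372558594 size 17.19167137145996 268.802734375 dir -84.42333 mom 568.6261719127893 13.296970184545604
handle scene rect c 469.0341796875 -320.8211364746094 size 117.30683898925781 31.223867416381836 dir 11.456525 mom 470.35377299535685 -324.2338085889437
cap [ 0.61642739 -0.01036995  0.05      ]
```

send_rows([
  [1,-1,-1,-1,-0.05],
  [1,-4,-5,-2,-0.1],
  [1,-8,-9,-3,-0.15],
  [1,-11,-14,-4,-0.2],
  [1,-14,-17.5,-5,-0.25],
  [1,-17,-21,-5,-0.3],
  [1,-20,-25,-5,-0.35],
  [1,-23,-28.5,-5,-0.4],
  [1,-26,-32,-5,-0.45],
  [1,-28,-35,-5,-0.51],
])

```text
time_s: 1.1
position: [0.3078, 0.0733, 0.3033]
eef_rot: [-0.1, 0.995, 0.0, 0.0]
ft_force: [1.7, 0.8, -0.3]
grip_width: 0.0856
finger_force: 0.0
```

```bash
cat >> h.py <<'E'
from scipy.spatial.transform import Rotation as Ro
def st():
    s=manip.sense(); R=Ro.from_quat(s["eef_rot"]).as_matrix(); p=np.array(s["position"])
    print("t",round(s["time_s"],2),"p",np.round(p,4),"yawY",round(float(np.degrees(np.arctan2(R[1,1],R[0,1]))),2),"tilt",np.round(R[:2,2],4),"j",np.round(s["joints"],3),"F",np.round(s["ft_force"],2),"M",np.round(s["torque"],2),"w",round(float(s["grip_width"]),4),"ff",round(float(s["finger_force"]),1)); return p,R
def to(t,yaw):
    p,R=st(); d=R.T@(np.array(t)-p)*100; cy=np.arctan2(R[1,1],R[0,1])
    print("shift cm",np.round(d,2),"turn",round(float(-((np.radians(yaw)-cy+np.pi)%(2*np.pi)-np.pi)),4))
E
python3 -c "
from h import *
to([.467,-.326,.26],101.9)"
```

```text
t 1.1 p [0.3078 0.0733 0.3033] yawY 101.45 tilt [0.0004 0.0001] j [ 0.234 -0.17  -0.301  1.439 -0.     0.034] F [ 1.65  0.8  -0.31] M [ 0.05 -0.11 -0.01] w 0.0856 ff 0.0
shift cm [ -7.67 -42.29   4.33] turn -0.0078
```

send_rows([
  [1,-1,-4,0,-0.008],
  [1,-2,-8.5,0,-0.008],
  [1,-3,-13,0,-0.008],
  [1,-4,-18,0,-0.008],
  [1,-5,-23,0,-0.008],
  [1,-6,-28,0,-0.008],
  [1,-6.5,-33,0,-0.008],
  [1,-7,-37.5,0,-0.008],
  [1,-7.67,-41,0,-0.008],
  [1,-7.67,-42.3,0,-0.008],
])

```text
time_s: 2.1
position: [0.4663, -0.3274, 0.3018]
eef_rot: [-0.102, 0.995, 0.0, -0.001]
ft_force: [0.5, -0.2, 0.3]
grip_width: 0.0853
finger_force: 0.0
```

```bash
python3 - <<'E'
from h import *
to([.467,-.326,.188],101.9)
d=cam("scene"); cv2.imwrite("pics/s1.png",cv2.resize(d["frame"][170:320,80:280],None,fx=4,fy=4,interpolation=cv2.INTER_NEAREST))
E
```

```text
t 2.1 p [ 0.4663 -0.3274  0.3018] yawY 101.68 tilt [-0.0015  0.0008] j [-0.612  0.366  0.293  1.5   -0.    -0.816] F [ 0.47 -0.22  0.28] M [ 0.04 -0.04  0.02] w 0.0853 ff 0.0
shift cm [-0.12  0.11 11.38] turn -0.0039
```

View pics/s1.png

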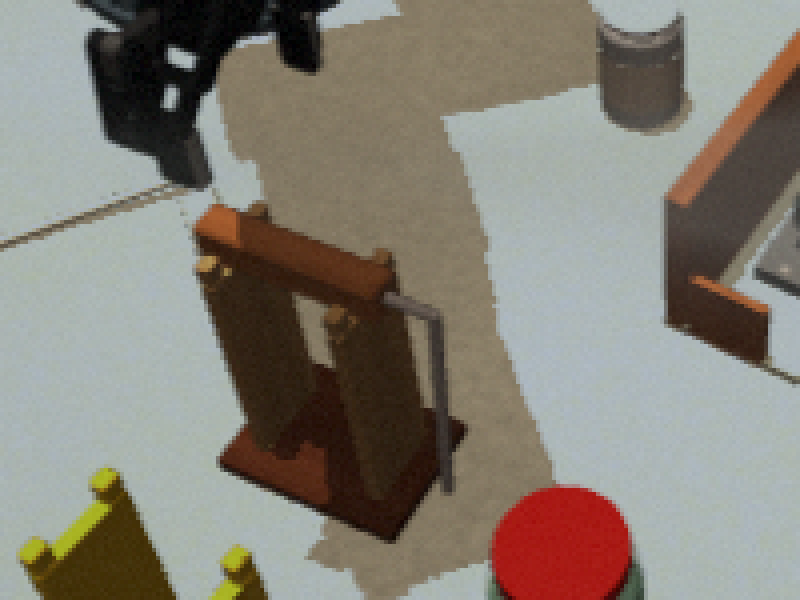

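The gripper stands over the handle. The bend is at full-frame pixel (189.2,249) and the leg tip at (191.8,293).

send_rows([
  [1,-0.1,0.1,1,0],
  [1,-0.1,0.1,2.5,0],
  [1,-0.1,0.1,4,0],
  [1,-0.1,0.1,5.5,0],
  [1,-0.1,0.1,7,0],
  [1,-0.1,0.1,8.5,0],
  [1,-0.1,0.1,10,0],
  [1,-0.1,0.1,10.9,0],
  [1,-0.1,0.1,11.4,0],
  [1,-0.1,0.1,11.4,0],
])

```text
time_s: 3.15
position: [0.4665, -0.3228, 0.1891]
eef_rot: [-0.103, 0.995, 0.0, -0.0]
ft_force: [0.3, 0.3, -0.4]
grip_width: 0.0855
finger_force: 0.0
```

```bash
python3 - <<'E'
from h import *
import pickle
S=pickle.load(open("scene0.pkl","rb"))
st()
a=np.radians(11.9); g=np.array([.467,-.326])
b=onz(S,(189.2,249),.185); t=onz(S,(191.8,293),.036)
for q in (b,t):
    d=q[:2]-g; print(q, "rod frame",d@[np.cos(a),np.sin(a)],d@[-np.sin(a),np.cos(a)])
E
```

```text
t 3.15 p [ 0.4665 -0.3228  0.1891] yawY 101.83 tilt [-0.0003  0.0003] j [-0.605  0.37   0.016  1.217  0.    -0.812] F [ 0.3   0.28 -0.44] M [-0.01  0.02  0.03] w 0.0855 ff 0.0
[ 0.55933138 -0.30631073  0.185     ] rod frame 0.0944070903419508 0.00022700967625280435
[ 0.56126226 -0.32291903  0.036     ] rod frame 0.09287177216796823 -0.01642251615687138
```

send_rows([
  [1,-0.05,-0.3,0.1,0],
  [1,-0.05,-0.3,0.1,0],
  [0.2,-0.05,-0.3,0.1,0],
  [-0.2,-0.05,-0.3,0.1,0],
  [-1,-0.05,-0.3,0.1,0],
  [-1,-0.05,-0.3,0.1,0],
  [-1,-0.05,-0.3,0.1,0],
  [-1,-0.05,-0.3,0.1,0],
  [-1,-0.05,-0.3,0.1,0],
  [-1,-0.05,-0.3,0.1,0],
], force=100)

```text
time_s: 4.15
position: [0.4679, -0.3264, 0.1886]
eef_rot: [-0.103, 0.995, -0.0, 0.0]
ft_force: [-0.7, 1.4, 5.6]
grip_width: 0.0223
finger_force: 98.3
```

```bash
python3 -c "
from h import *
st()"
```

```text
t 4.15 p [ 0.4679 -0.3264  0.1886] yawY 101.79 tilt [ 0.0004 -0.0003] j [-0.609  0.376  0.023  1.217  0.    -0.815] F [-0.73  1.36  5.57] M [0.15 0.22 0.03] w 0.0223 ff 98.3
```

send_rows([
  [-1,0,0,-0.5,0],
  [-1,0,0,-1,0],
  [-1,0,0,-2,0],
  [-1,0,0,-3.5,0],
  [-1,0,0,-5.5,0],
  [-1,0,0,-7.5,0],
  [-1,0,0,-9.5,0],
  [-1,0,0,-11.5,0],
  [-1,0,0,-12.5,0],
  [-1,0,0,-13,0],
])

```text
time_s: 5.15
position: [0.4681, -0.3265, 0.3194]
eef_rot: [-0.103, 0.995, -0.0, 0.001]
ft_force: [0.3, -0.2, -2.5]
grip_width: 0.0226
finger_force: 98.0
```

```bash
python3 - <<'E'
from h import *
st()
# bay frame
yaw=np.radians(5.3); o=np.array([.568,.011])+.051*np.array([np.cos(yaw),np.sin(yaw)]); print("bay o",o)
ux=np.array([np.cos(yaw),np.sin(yaw)]);uy=np.array([-ux[1],ux[0]])
# tip in rod frame (90,-15): want tip bay y=-0.068 , x=0
g=o+(-.092)*ux+(-.068+.015)*uy
to([g[0],g[1],.32],95.3)
E
```

```text
t 5.15 p [ 0.4681 -0.3265  0.3194] yawY 101.79 tilt [ 0.0011 -0.0007] j [-0.609  0.37   0.343  1.543  0.    -0.815] F [ 0.31 -0.22 -2.5 ] M [-0.05  0.02  0.02] w 0.0226 ff 98.0
bay o [0.61878196 0.0157109 ]
t 5.15 p [ 0.4681 -0.3265  0.3194] yawY 101.79 tilt [ 0.0011 -0.0007] j [-0.609  0.37   0.343  1.543  0.    -0.815] F [ 0.31 -0.22 -2.5 ] M [-0.05  0.02  0.02] w 0.0226 ff 98.0
shift cm [-12.01  26.2   -0.08] turn 0.1133
```

send_rows([
  [-1,-0.5,1,0,0.01],
  [-1,-1.5,3.5,0,0.03],
  [-1,-3,7,0,0.05],
  [-1,-4.8,10.5,0,0.07],
  [-1,-6.5,14,0,0.09],
  [-1,-8,17.5,0,0.1],
  [-1,-9.5,21,0,0.11],
  [-1,-11,24,0,0.113],
  [-1,-12,26,0,0.113],
  [-1,-12,26.2,0,0.113],
])

```text
time_s: 6.15
position: [0.5317, -0.0423, 0.3172]
eef_rot: [-0.048, 0.999, 0.0, -0.001]
ft_force: [-0.3, -1.0, -2.5]
grip_width: 0.0228
finger_force: 98.2
```

```bash
python3 - <<'E'
from h import *
import pickle
st()
im=np.zeros((600,800,3),np.uint8)
for n,(x,y,w,h),at in(("scene",(200,60,150,150),(0,0)),("top",(195,120,100,100),(0,400))):
    d=cam(n); pickle.dump(d,open(n+"1.pkl","wb")); im[at[0]:at[0]+h*(400//w),at[1]:at[1]+w*(400//w)]=cv2.resize(d["frame"][y:y+h,x:x+w],None,fx=400//w,fy=400//w,interpolation=cv2.INTER_NEAREST)
cv2.imwrite("pics/c1.png",im)
E
```

```text
t 6.15 p [ 0.5317 -0.0423  0.3172] yawY 95.47 tilt [-0.0015  0.0008] j [-8.000e-02  2.870e-01  2.230e-01  1.508e+00  1.000e-03 -1.750e-01] F [-0.33 -0.97 -2.53] M [-0.06  0.02 -0.03] w 0.0228 ff 98.2
```

View pics/c1.png

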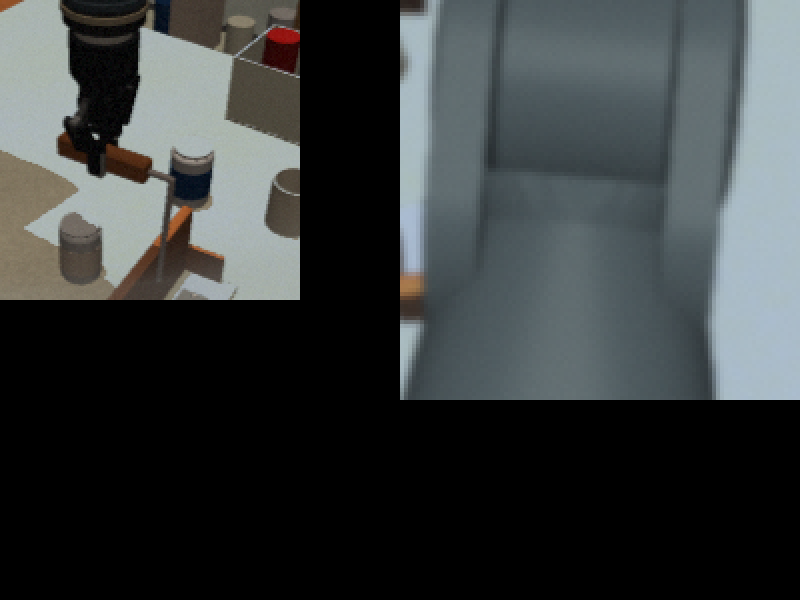

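The scene view shows the rod held level, with the bend at full-frame pixel (286,150) and the leg tip at about (281,200), still above the board. The arm hides the bay in the top view.

```bash
python3 - <<'E'
from h import *
import pickle
S=pickle.load(open("scene1.pkl","rb")); p,R=st()
a=np.radians(5.4); g=p[:2]
f=S["frame"][60:210,200:350]
o=np.array([.6188,.0157]);b=np.radians(5.3)
for uv,z in(((286,150),p[2]-.003),((281,200),p[2]-.153)):
    q=onz(S,uv,z); d=q[:2]-g; e=q[:2]-o; print(q,"rod",d@[np.cos(a),np.sin(a)],d@[-np.sin(a),np.cos(a)],"bay",e@[np.cos(b),np.sin(b)],e@[-np.sin(b),np.cos(b)])
# cap in scene0: black blob
S0=pickle.load(open("scene0.pkl","rb"))
x,y,w,h=240,160,100,75
fr=cv2.cvtColor(S0["frame"],cv2.COLOR_BGR2GRAY)[222:235,276:296]; print(fr)
for tr in(0,.005,.01):
  for z in(.0285,.0545):
    print(tr,z,[np.round(proj(S0,np.r_[o+np.array([np.cos(b),np.sin(b)])*X+np.array([-np.sin(b),np.cos(b)])*(-.03+tr+Y),z]),1).tolist() for X,Y in((-.015,-.008),(.015,-.008),(.015,.008),(-.015,.008))])
E
```

```text
t 6.25 p [ 0.5313 -0.0445  0.3176] yawY 95.39 tilt [-0.0012  0.    ] j [-0.084  0.286  0.223  1.508 -0.    -0.178] F [-0.22 -0.57 -2.71] M [-0.03  0.08 -0.05] w 0.0229 ff 98.2
[ 0.62437576 -0.03564915  0.31456562] rod 0.0934663485346145 6.050014055594943e-05 bay 0.0008087739413886532 -0.05164465648804318
[ 0.62707603 -0.04365075  0.16456562] rod 0.09540161011207669 -0.008159699342399634 bay 0.0027583795186106163 -0.059861465783995586
[[114 143 106  59  56  58  55  56  58  62  55  59  59  61  92 104 103 103
  108  88]
 [140 126  85  57  53  55  57  54  55  55  59  61  57  67  95 104 102 107
  102  76]
 [126 117  79  59  54  55  57  57  55  57  55  54  58  79 101 107 106 103
   77  78]
 [127 109  83  60  55  57  60  57  55  59  57  60  52  78  99 106 106  88
   70 130]
 [107 102  89  68  63  58  57  54  56  57  57  60  59  77 103 104 101  76
   87 141]
 [103 105 104  89  72  61  58  59  56  58  57  62  65  90 105 100  80  75
  110 145]
 [107 105 105 103  82  65  58  63  64  62  55  60  71  79  97  92  68  89
  142 157]
 [102 107 104  97  68  58  58  61  76  77  72  74  79  98  99  78  
[... 201 characters left out ...]
  92  73  67  94 103 103 104 107 105 100  77  80 136 158 157
  158 160]
 [108 103  99 104 102 103 104 103 102 104 103 103  78  75 137 157 158 155
  159 156]
 [103 102 103 105 103 102 103 105 102 101 104  87  63 112 150 159 154 157
  158 159]]
0 0.0285 [[275.9, 227.6], [285.4, 231.7], [287.9, 228.0], [278.5, 224.0]]
0 0.0545 [[276.4, 221.4], [286.1, 225.5], [288.6, 221.8], [279.1, 217.8]]
0.005 0.0285 [[276.8, 226.5], [286.2, 230.6], [288.7, 226.9], [279.3, 222.9]]
0.005 0.0545 [[277.3, 220.3], [286.9, 224.4], [289.4, 220.7], [279.9, 216.7]]
0.01 0.0285 [[277.6, 225.4], [287.0, 229.4], [289.5, 225.8], [280.1, 221.8]]
0.01 0.0545 [[278.1, 219.2], [287.7, 223.2], [290.2, 219.6], [280.7, 215.6]]
```

send_rows([
  [-1,0,0,0.7,0],
  [-1,0,0,2,0],
  [-1,0,0,4,0],
  [-1,0,0,6,0],
  [-1,0,0,8,0],
  [-1,0,0,10,0],
  [-1,0,0,11.5,0],
  [-1,0,0,12.3,0],
  [-1,0,0,12.7,0],
  [-1,0,0,12.7,0],
])

```text
time_s: 7.25
position: [0.5316, -0.0457, 0.1911]
eef_rot: [-0.046, 0.999, 0.0, -0.0]
ft_force: [0.5, 0.5, -1.6]
grip_width: 0.0224
finger_force: 98.2
```

```bash
python3 - <<'E'
from h import *
st()
d=cam("scene"); cv2.imwrite("pics/s2.png",cv2.resize(d["frame"][120:260,220:350],None,fx=4,fy=4,interpolation=cv2.INTER_NEAREST))
E
```

```text
t 7.25 p [ 0.5316 -0.0457  0.1911] yawY 95.29 tilt [-0.0003  0.    ] j [-0.086  0.301 -0.077  1.194 -0.    -0.178] F [ 0.49  0.51 -1.59] M [0.03 0.01 0.04] w 0.0224 ff 98.2
```

View pics/s2.png

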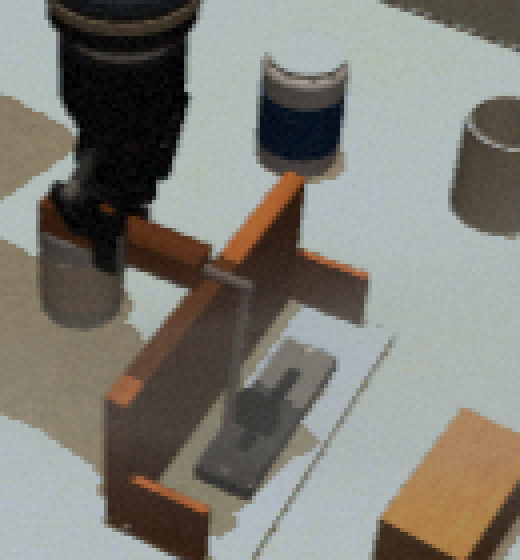

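The leg stands behind the board, with the tip at about crop (228,435), i.e. full-frame (277,228.7). The cap at crop (258,408) is just beside it.

```bash
python3 - <<'E'
from h import *
import pickle
S=pickle.load(open("scene0.pkl","rb"))
o=np.array([.6188,.0157]);b=np.radians(5.3);B=np.array([[np.cos(b),np.sin(b)],[-np.sin(b),np.cos(b)]])
for uv,z in(((277,228),.0375),((281.5,190),.1875),((284.5,222),.0415)):
    q=onz(S,uv,z); print(uv,np.round(B@(q[:2]-o),4))
E
```

```text
(277, 228) [-0.0085 -0.0451]
(281.5, 190) [-0.0031 -0.0488]
(284.5, 222) [ 0.0008 -0.0173]
```

```bash
python3 - <<'E'
from h import *
import pickle
S=pickle.load(open("scene0.pkl","rb"))
o=np.array([.6188,.0157]);b=np.radians(5.3);B=np.array([[np.cos(b),np.sin(b)],[-np.sin(b),np.cos(b)]])
for y in(-.06,-.065,-.07): print(np.round(proj(S,np.r_[o+B.T@[-.0025,y],.0375]),1))
d=cam("scene"); pickle.dump(d,open("scene2.pkl","wb")); f=d["frame"]
im=cv2.convertScaleAbs(f[185:245,255:315],alpha=1.8,beta=-40); im0=cv2.convertScaleAbs(S["frame"][185:245,255:315],alpha=1.8,beta=-40)
cv2.imwrite("pics/s3.png",cv2.resize(np.hstack([im,im0]),(800,400),interpolation=cv2.INTER_NEAREST))
E
```

```text
[276.4 232.3]
[275.6 233.5]
[274.8 234.7]
```

View pics/s3.png

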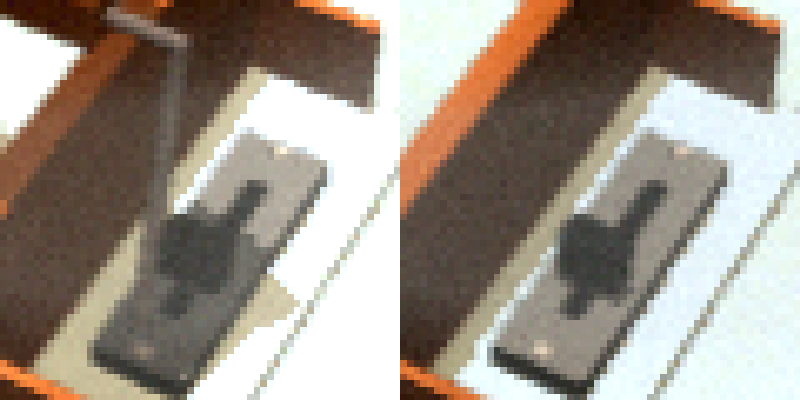

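The leg lies on the -y side of the cap and roughly on its line; the tip fades into the shaded housing at full-frame (277,232). I push towards +y gently.

send_rows([
  [-1,0,0.1,0,0],
  [-1,0,0.25,0,0],
  [-1,0,0.4,0,0],
  [-1,0,0.6,0,0],
  [-1,0,0.8,0,0],
  [-1,0,1.0,0,0],
  [-1,0,1.2,0,0],
  [-1,0,1.4,0,0],
  [-1,0,1.55,0,0],
  [-1,0,1.7,0,0],
])

```text
time_s: 8.35
position: [0.5302, -0.0283, 0.1913]
eef_rot: [-0.046, 0.999, 0.0, -0.0]
ft_force: [0.2, -0.6, -2.8]
grip_width: 0.0224
finger_force: 98.2
```

```bash
python3 -c "
from h import *
st()"
```

```text
t 8.35 p [ 0.5302 -0.0283  0.1913] yawY 95.32 tilt [-0. -0.] j [-0.053  0.295 -0.084  1.192 -0.    -0.146] F [ 0.24 -0.63 -2.77] M [0.   0.04 0.05] w 0.0224 ff 98.2
```

send_rows([
  [-1,0,0.15,0,0],
  [-1,0,0.3,0,0],
  [-1,0,0.45,0,0],
  [-1,0,0.6,0,0],
  [-1,0,0.75,0,0],
  [-1,0,0.9,0,0],
  [-1,0,1.05,0,0],
  [-1,0,1.2,0,0],
  [-1,0,1.35,0,0],
  [-1,0,1.5,0,0],
])

```text
time_s: 9.35
position: [0.5288, -0.0134, 0.1913]
eef_rot: [-0.046, 0.999, 0.0, 0.0]
ft_force: [-0.5, -0.3, -1.4]
grip_width: 0.0223
finger_force: 98.2
```

```bash
python3 -c "
from h import *
st()"
```

```text
t 9.35 p [ 0.5288 -0.0134  0.1913] yawY 95.32 tilt [0. 0.] j [-0.025  0.291 -0.09   1.19   0.    -0.118] F [-0.48 -0.25 -1.42] M [0.   0.06 0.02] w 0.0223 ff 98.2
```

send_rows([
  [-1,0,0.1,0,0],
  [-1,0,0.2,0,0],
  [-1,0,0.3,0,0],
  [-1,0,0.4,0,0],
  [-1,0,0.5,0,0],
  [-1,0,0.6,0,0],
  [-1,0,0.7,0,0],
  [-1,0,0.8,0,0],
  [-1,0,0.9,0,0],
  [-1,0,1.0,0,0],
])

```text
time_s: 10.35
position: [0.5278, -0.0035, 0.1913]
eef_rot: [-0.046, 0.999, -0.0, 0.0]
ft_force: [0.4, -3.9, -2.1]
grip_width: 0.0225
finger_force: 98.2
```

```bash
python3 -c "
from h import *
st()"
```

```text
t 10.35 p [ 0.5278 -0.0035  0.1913] yawY 95.32 tilt [ 0. -0.] j [-0.007  0.289 -0.093  1.189 -0.    -0.099] F [ 0.41 -3.86 -2.1 ] M [-0.77 -0.04 -0.16] w 0.0225 ff 98.2
```

send_rows([
  [-1,0,0.15,0,0],
  [-1,0,0.3,0,0],
  [-1,0,0.45,0,0],
  [-1,0,0.6,0,0],
  [-1,0,0.75,0,0],
  [-1,0,0.9,0,0],
  [-1,0,1.05,0,0],
  [-1,0,1.2,0,0],
  [-1,0,1.35,0,0],
  [-1,0,1.5,0,0],
])

```text
time_s: 11.35
position: [0.5264, 0.0115, 0.1913]
eef_rot: [-0.046, 0.999, -0.0, -0.0]
ft_force: [0.1, -2.9, -1.8]
grip_width: 0.0226
finger_force: 98.2
```

```bash
python3 - <<'E'
from h import *
p,R=st()
d=cam("scene"); f=d["frame"]
cv2.imwrite("pics/s4.png",cv2.resize(cv2.convertScaleAbs(f[175:245,245:325],alpha=2.2,beta=-60),(800,600)[:2],interpolation=cv2.INTER_NEAREST))
st()
o=np.array([.6188,.0157]);b=np.radians(5.3);B=np.array([[np.cos(b),np.sin(b)],[-np.sin(b),np.cos(b)]])
print("tcp bay",B@(p[:2]-o))
for tr in(.02,.03,.04,.06): print(tr,np.round(proj(d,np.r_[o+B.T@[0,-.03+tr],.0545]),1))
E
```

```text
t 11.35 p [0.5264 0.0115 0.1913] yawY 95.32 tilt [-0. -0.] j [ 0.022  0.286 -0.096  1.188 -0.    -0.071] F [ 0.07 -2.88 -1.78] M [-0.85  0.03 -0.23] w 0.0226 ff 98.2
t 11.4 p [0.5264 0.0117 0.1913] yawY 95.33 tilt [-0.      0.0002] j [ 0.022  0.286 -0.096  1.188  0.    -0.071] F [-0.1  -2.39 -2.76] M [-0.61  0.04 -0.23] w 0.0224 ff 98.3
tcp bay [-0.09234921  0.00436611]
0.02 [285.7 217.1]
0.03 [287.3 214.9]
0.04 [288.9 212.8]
0.06 [291.9 208.5]
```

View pics/s4.png

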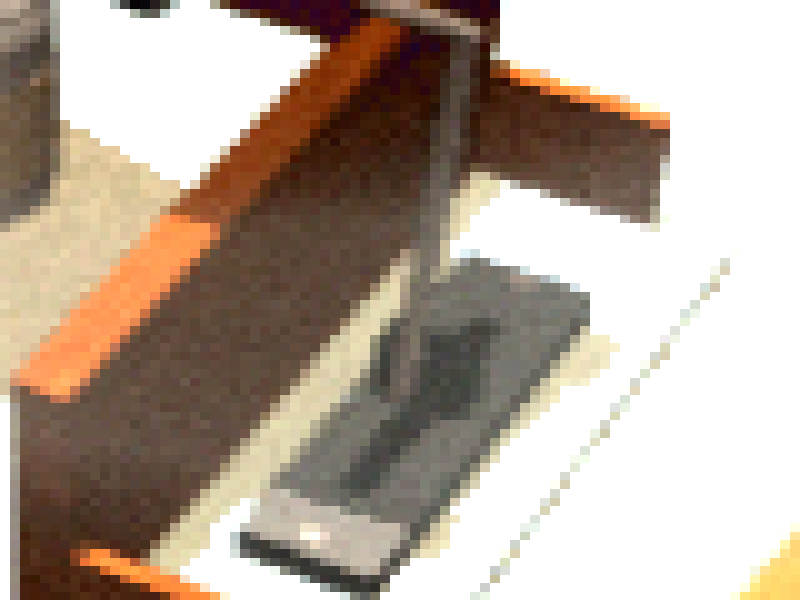

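The leg presses on the cap's -y face. The tip is at crop (402,400), i.e. full-frame (285.2,221.7), and the cap is now centred near (289,217).

send_rows([
  [-1,0,0.12,0,0],
  [-1,0,0.24,0,0],
  [-1,0,0.36,0,0],
  [-1,0,0.48,0,0],
  [-1,0,0.6,0,0],
  [-1,0,0.72,0,0],
  [-1,0,0.84,0,0],
  [-1,0,0.96,0,0],
  [-1,0,1.08,0,0],
  [-1,0,1.2,0,0],
])

```text
time_s: 12.4
position: [0.5253, 0.0235, 0.1913]
eef_rot: [-0.046, 0.999, 0.0, -0.0]
ft_force: [-1.2, -2.3, -1.5]
grip_width: 0.0229
finger_force: 98.2
```

```bash
python3 - <<'E'
from h import *
p,R=st()
d=cam("scene")
o=np.array([.6188,.0157]);b=np.radians(5.3);B=np.array([[np.cos(b),np.sin(b)],[-np.sin(b),np.cos(b)]])
print("tcp bay",B@(p[:2]-o),"prev tip",B@(onz(d,(285.2,221.7),.0375)[:2]-o))
x,y=270,195
f=cv2.resize(d["frame"][y:y+40,x:x+45],None,fx=4,fy=4,interpolation=cv2.INTER_CUBIC)
m=(f.max(2)<68).astype(np.uint8)
n,l,s,c=cv2.connectedComponentsWithStats(m)
i=1+s[1:,4].argsort()[::-1][:2]; print([(s[k]/4+np.r_[x,y,0,0,0],c[k]/4+[x,y]) for k in i])
for tr in(.02,.03,.04,.05,.06): print(tr,np.round(proj(d,np.r_[o+B.T@[.015,-.03+tr+.008],.0545]),1),np.round(proj(d,np.r_[o+B.T@[.015,-.03+tr-.008],.0285]),1))
g=cv2.cvtColor(d["frame"],cv2.COLOR_BGR2GRAY); print(g[200:232,276:304])
E
```

```text
t 12.4 p [0.5253 0.0235 0.1913] yawY 95.32 tilt [-0.  0.] j [ 0.045  0.285 -0.098  1.188  0.    -0.048] F [-1.18 -2.26 -1.55] M [-0.88  0.12 -0.25] w 0.0229 ff 98.2
tcp bay [-0.09237135  0.01635301] prev tip [ 0.00056302 -0.011804  ]
[(array([280.  , 211.  ,  15.25,  21.5 , 379.  ]), array([288.49175462, 220.27539578])), (array([270.  , 195.  ,  19.5 ,   8.  , 347.25]), array([279.42764579, 197.48740101]))]
0.02 [291.7 217.3] [288.5 227.1]
0.03 [293.3 215.1] [290.1 224.9]
0.04 [294.8 213. ] [291.6 222.7]
0.05 [296.3 210.8] [293.1 220.5]
0.06 [297.8 208.7] [294.6 218.3]
[[ 63  60  61  62  63  63  63  66  65  61  61  63  73  75  81 115 159 172
  171 169 171 169 174 170 170 171 171 170]
 [ 62  60  62  62  62  63  63  62  63  64  67  81  83  78  85 120 159 170
  172 170 167 169 170 170 172 173 170 169]
 [ 63  59  66  63  62  66  63  64  63  65  72  96  88  82  85 145 168 170
  172 173 171 169 172 171 173 173 171 171]
 [ 61  66  61  64  62  59  59  62  58  68  96 111  85  78  92 114 154 168
  169 173 170 173 172 172 170 168 171 172]
 [ 60  67  65  63  63  62  65  64  67  97 124 100  81  7
[... 2520 characters left out ...]
 84  80  81  81  84  73  66  63  64  61  68  78  83  80  80  83  81  77
   97 125 159 172 169 172 172 173 170 157]
 [ 81  83  81  79  79  67  61  60  62  71  80  79  80  82  81  83  77  79
  113 158 170 174 170 174 169 170 172 129]
 [ 81  80  81  80  74  65  60  59  66  76  81  83  80  81  84  77  71 100
  129 159 174 172 173 172 169 170 144 139]
 [ 94  84  84  72  64  62  60  61  71  81  81  80  81  82  86  75  85 121
  160 174 171 172 173 174 170 168 130 154]
 [113 112 110  83  62  62  60  73  78  82  81  84  80  83  74  76 116 157
  170 173 172 171 170 169 170 120 148 172]
 [112 116 104  81  67  67  68  79  83  81  79  78  87  75  75  99 150 170
  170 171 172 172 173 175 148 121 153 172]]
```

send_rows([
  [-1,0,0.08,0,0],
  [-1,0,0.16,0,0],
  [-1,0,0.24,0,0],
  [-1,0,0.32,0,0],
  [-1,0,0.4,0,0],
  [-1,0,0.48,0,0],
  [-1,0,0.54,0,0],
  [-1,0,0.6,0,0],
  [-1,0,0.65,0,0],
  [-1,0,0.7,0,0],
])

```text
time_s: 13.45
position: [0.5247, 0.0304, 0.1913]
eef_rot: [-0.046, 0.999, 0.0, -0.0]
ft_force: [-1.1, -1.5, -1.7]
grip_width: 0.0225
finger_force: 98.3
```

send_rows([
  [-1,0,0.03,0,0],
  [-1,0,0.06,0,0],
  [-1,0,0.09,0,0],
  [-1,0,0.12,0,0],
  [-1,0,0.15,0,0],
  [-1,0,0.18,0,0],
  [-1,0,0.21,0,0],
  [-1,0,0.24,0,0],
  [-1,0,0.27,0,0],
  [-1,0,0.3,0,0],
])

```text
time_s: 14.45
position: [0.5244, 0.0333, 0.1913]
eef_rot: [-0.046, 0.999, 0.0, -0.0]
ft_force: [-0.6, -2.0, -0.6]
grip_width: 0.0227
finger_force: 98.3
```

```bash
python3 -c "
from h import *
st()"
```

```text
t 14.45 p [0.5244 0.0333 0.1913] yawY 95.32 tilt [-0.0001  0.    ] j [ 0.063  0.284 -0.099  1.188  0.    -0.029] F [-0.58 -1.97 -0.58] M [-0.73  0.23 -0.2 ] w 0.0227 ff 98.3
```

send_rows([
  [-1,0,0.02,0,0],
  [-1,0,0.04,0,0],
  [-1,0,0.06,0,0],
  [-1,0,0.08,0,0],
  [-1,0,0.1,0,0],
  [-1,0,0.12,0,0],
  [-1,0,0.14,0,0],
  [-1,0,0.16,0,0],
  [-1,0,0.18,0,0],
  [-1,0,0.2,0,0],
])

```text
time_s: 15.45
position: [0.5242, 0.0353, 0.1913]
eef_rot: [-0.046, 0.999, -0.0, 0.0]
ft_force: [-0.2, -1.8, -2.4]
grip_width: 0.0226
finger_force: 98.3
```

```bash
python3 -c "
from h import *
st()"
```

```text
t 15.45 p [0.5242 0.0353 0.1913] yawY 95.32 tilt [ 0. -0.] j [ 0.067  0.284 -0.099  1.188 -0.    -0.026] F [-0.2  -1.78 -2.36] M [-0.72  0.24 -0.22] w 0.0226 ff 98.3
```

send_rows([
  [-1,0,0.02,0,0],
  [-1,0,0.04,0,0],
  [-1,0,0.06,0,0],
  [-1,0,0.08,0,0],
  [-1,0,0.1,0,0],
  [-1,0,0.12,0,0],
  [-1,0,0.14,0,0],
  [-1,0,0.16,0,0],
  [-1,0,0.18,0,0],
  [-1,0,0.2,0,0],
])

```text
time_s: 16.45
position: [0.5241, 0.0373, 0.1913]
eef_rot: [-0.046, 0.999, -0.0, 0.0]
ft_force: [-0.3, -2.0, -1.7]
grip_width: 0.0227
finger_force: 98.3
```

```bash
python3 -c "
from h import *
st()"
```

```text
t 16.45 p [0.5241 0.0373 0.1913] yawY 95.32 tilt [ 0. -0.] j [ 0.071  0.284 -0.099  1.188 -0.    -0.022] F [-0.29 -2.01 -1.7 ] M [-0.7   0.22 -0.15] w 0.0227 ff 98.3
```

send_rows([
  [-1,0,0.02,0,0],
  [-1,0,0.04,0,0],
  [-1,0,0.06,0,0],
  [-1,0,0.08,0,0],
  [-1,0,0.1,0,0],
  [-1,0,0.12,0,0],
  [-1,0,0.14,0,0],
  [-1,0,0.16,0,0],
  [-1,0,0.18,0,0],
  [-1,0,0.18,0,0],
])

```text
time_s: 17.45
position: [0.5239, 0.0391, 0.1913]
eef_rot: [-0.046, 0.999, 0.0, -0.0]
ft_force: [-1.2, -2.3, -1.7]
grip_width: 0.0224
finger_force: 98.3
```

```bash
python3 -c "
from h import *
st()"
```

```text
t 17.45 p [0.5239 0.0391 0.1913] yawY 95.32 tilt [-0.  0.] j [ 0.075  0.284 -0.1    1.188  0.    -0.018] F [-1.2  -2.27 -1.7 ] M [-0.73  0.31 -0.2 ] w 0.0224 ff 98.3
```

send_rows([
  [-1,0,0.015,0,0],
  [-1,0,0.03,0,0],
  [-1,0,0.045,0,0],
  [-1,0,0.06,0,0],
  [-1,0,0.075,0,0],
  [-1,0,0.09,0,0],
  [-1,0,0.105,0,0],
  [-1,0,0.12,0,0],
  [-1,0,0.135,0,0],
  [-1,0,0.15,0,0],
])

```text
time_s: 18.45
position: [0.5238, 0.0406, 0.1913]
eef_rot: [-0.046, 0.999, 0.0, 0.0]
ft_force: [-1.4, -2.1, -1.4]
grip_width: 0.0227
finger_force: 98.3
```

```bash
python3 -c "
from h import *
st()"
```

```text
t 18.45 p [0.5238 0.0406 0.1913] yawY 95.32 tilt [0. 0.] j [ 0.077  0.284 -0.1    1.188  0.    -0.015] F [-1.44 -2.05 -1.41] M [-0.67  0.18 -0.17] w 0.0227 ff 98.3
```

send_rows([
  [-1,0,0.015,0,0],
  [-1,0,0.03,0,0],
  [-1,0,0.045,0,0],
  [-1,0,0.06,0,0],
  [-1,0,0.075,0,0],
  [-1,0,0.09,0,0],
  [-1,0,0.105,0,0],
  [-1,0,0.12,0,0],
  [-1,0,0.135,0,0],
  [-1,0,0.15,0,0],
])

```text
time_s: 19.45
position: [0.5236, 0.0419, 0.1913]
eef_rot: [-0.046, 0.999, -0.0, 0.0]
ft_force: [-0.2, -5.2, -1.0]
grip_width: 0.0224
finger_force: 98.4
```

```bash
python3 -c "
from h import *
p,R=st()
d=cam('scene')
g=cv2.cvtColor(d['frame'],cv2.COLOR_BGR2GRAY); print(g[198:222,282:304])"
```

```text
t 19.45 p [0.5236 0.0419 0.1913] yawY 95.31 tilt [ 0.     -0.0004] j [ 0.08   0.284 -0.1    1.187 -0.    -0.013] F [-0.23 -5.16 -1.05] M [-1.62  0.11 -0.46] w 0.0224 ff 98.4
[[ 54  55  57  55  52  58  58  73  99  90  77  92 151 171 170 168 168 170
  153 114  85  80]
 [ 58  58  60  59  61  60  69 112  99  79  76 123 156 164 168 170 171 173
  168 169 167 152]
 [ 60  62  60  63  63  59  94 123  99  78  78 100 121 128 155 167 170 170
  169 169 169 169]
 [ 61  64  61  61  63  83 117 126  96  76  80 110 130 129 131 130 154 167
  168 168 171 168]
 [ 61  63  64  60  69 110 127 128  94  76  85 115 128 121 129 128 130 128
  127 154 167 167]
 [ 64  61  60  65  94 119 125 113  85  78  86 116 129 124 128 128 124 129
  127 126 128 154]
 [ 64  65  63  97 120 124 126 113  87  81  86 113 128 130 130 128 129 129
  128 124 129 124]
 [ 63  64  82 116 127 127 123  96  76  77  78  86 105 118 124 126 126 128
  128 130 132 131]
 [ 61  71 111 127 125 128  87  67  73  78  73  73  80  80  87 104 121 126
  130 128 129 128]
 [ 63  96 122 129 128  99  65  70  76  78  64  57  66  81  93  95  98  98
  102 117 129 1
[... 606 characters left out ...]
0  57  59  59  59  73  80  80
   80  76  99 122]
 [124 100  80  76  74  79  76  59  58  58  58  58  57  60  66  78  80  83
   72  79 115 131]
 [104  85  81  77  78  76  73  64  64  70  61  59  57  58  78  77  79  79
   70 110 135 162]
 [ 88  79  78  78  78  80  71  60  58  62  70  72  70  71  77  81  82  70
   98 125 159 171]
 [ 82  80  78  77  78  73  60  61  58  63  77  82  76  80  77  83  76  81
  115 158 170 172]
 [ 80  77  78  79  70  61  60  60  60  75  83  81  81  78  81  74  69 112
  128 159 168 168]
 [ 76  80  79  78  65  59  58  59  70  80  80  76  80  79  81  75  96 125
  131 160 172 172]
 [ 79  80  78  74  58  58  59  64  76  79  79  77  83  78  75  78 113 130
  158 170 172 173]]
```

send_rows([
  [-1,0,0.01,0,0],
  [-1,0,0.02,0,0],
  [-1,0,0.02,0,0],
  [-1,0,0.02,0,0],
  [-1,0,0.02,0,0],
  [-1,0,0.02,0,0],
  [-1,0,0.02,0,0],
  [-1,0,0.02,0,0],
  [-1,0,0.02,0,0],
  [-1,0,0.02,0,0],
])

```text
time_s: 20.5
position: [0.5236, 0.0421, 0.1913]
eef_rot: [-0.046, 0.999, -0.0, 0.0]
ft_force: [-0.8, -5.1, -2.2]
grip_width: 0.0227
finger_force: 98.5
```

```bash
python3 -c "
from h import *
st();cam('scene');st();cam('scene');st()"
```

```text
t 20.5 p [0.5236 0.0421 0.1913] yawY 95.31 tilt [ 0.0001 -0.0004] j [ 0.08   0.284 -0.1    1.188 -0.    -0.012] F [-0.79 -5.08 -2.18] M [-1.69  0.17 -0.47] w 0.0227 ff 98.5
t 20.55 p [0.5236 0.0421 0.1913] yawY 95.31 tilt [ 0.     -0.0004] j [ 0.08   0.284 -0.1    1.188 -0.    -0.012] F [-0.88 -4.53 -0.81] M [-1.74  0.16 -0.47] w 0.0223 ff 98.5
t 20.6 p [0.5236 0.0421 0.1913] yawY 95.31 tilt [-0.     -0.0004] j [ 0.08   0.284 -0.1    1.188 -0.    -0.012] F [-0.71 -5.67 -1.51] M [-1.75  0.19 -0.48] w 0.0228 ff 98.5
```

send_rows([
  [-1,0,0.02,0,0],
  [-1,0,0.04,0,0],
  [-1,0,0.04,0,0],
  [-1,0,0.04,0,0],
  [-1,0,0.04,0,0],
  [-1,0,0.04,0,0],
  [-1,0,0.04,0,0],
  [-1,0,0.04,0,0],
  [-1,0,0.04,0,0],
  [-1,0,0.04,0,0],
])

```text
time_s: 21.6
position: [0.5236, 0.0424, 0.1913]
eef_rot: [-0.046, 0.999, -0.0, 0.0]
ft_force: [-1.3, -5.3, -1.3]
grip_width: 0.0226
finger_force: 98.5
```

```bash
python3 -c "
from h import *
st();cam('scene');st();cam('scene');st()"
```

```text
t 21.6 p [0.5236 0.0424 0.1913] yawY 95.3 tilt [ 0.0001 -0.0006] j [ 8.100e-02  2.840e-01 -1.000e-01  1.187e+00 -1.000e-03 -1.100e-02] F [-1.27 -5.28 -1.26] M [-1.94  0.1  -0.53] w 0.0226 ff 98.5
t 21.65 p [0.5236 0.0424 0.1913] yawY 95.3 tilt [ 0.0001 -0.0006] j [ 8.100e-02  2.840e-01 -1.000e-01  1.187e+00 -1.000e-03 -1.100e-02] F [-0.16 -5.83 -2.13] M [-1.91  0.16 -0.53] w 0.0226 ff 98.5
t 21.7 p [0.5236 0.0424 0.1913] yawY 95.3 tilt [ 0.0001 -0.0006] j [ 8.100e-02  2.840e-01 -1.000e-01  1.187e+00 -1.000e-03 -1.100e-02] F [-0.46 -5.75 -2.36] M [-1.91  0.1  -0.53] w 0.0227 ff 98.5
```

send_rows([
  [-1,0,0.01,0,0],
  [-1,0,0.02,0,0],
  [-1,0,0.02,0,0],
  [-1,0,0.02,0,0],
  [-1,0,0.02,0,0],
  [-1,0,0.02,0,0],
  [-1,0,0.02,0,0],
  [-1,0,0.02,0,0],
  [-1,0,0.02,0,0],
  [-1,0,0.02,0,0],
])

```text
time_s: 22.7
position: [0.5236, 0.0425, 0.1913]
eef_rot: [-0.046, 0.999, -0.0, -0.0]
ft_force: [-1.5, -6.0, -0.9]
grip_width: 0.0227
finger_force: 98.5
```

send_rows([
  [-1,0,0,0,0],
  [-1,0,0,0,0],
  [-1,0,0,0,0],
  [-1,0,0,0,0],
  [-1,0,0,0,0],
  [-1,0,0,0,0],
  [-1,0,0,0,0],
  [-1,0,0,0,0],
  [-1,0,0,0,0],
  [-1,0,0,0,0],
])

```text
time_s: 23.7
position: [0.5236, 0.0426, 0.1913]
eef_rot: [-0.046, 0.999, -0.0, 0.0]
ft_force: [-1.1, -5.6, -2.2]
grip_width: 0.0226
finger_force: 98.5
```

```bash
python3 -c "
from h import *
st();cam('scene');st();cam('scene');st()"
```

```text
t 23.7 p [0.5236 0.0426 0.1913] yawY 95.3 tilt [ 0.0001 -0.0007] j [ 8.100e-02  2.840e-01 -1.000e-01  1.187e+00 -1.000e-03 -1.100e-02] F [-1.07 -5.64 -2.19] M [-2.    0.18 -0.63] w 0.0226 ff 98.5
t 23.75 p [0.5236 0.0425 0.1913] yawY 95.3 tilt [ 0.0001 -0.0007] j [ 8.100e-02  2.840e-01 -1.000e-01  1.187e+00 -1.000e-03 -1.100e-02] F [-0.34 -6.54 -0.43] M [-2.04  0.13 -0.57] w 0.0231 ff 98.5
t 23.8 p [0.5235 0.0426 0.1913] yawY 95.3 tilt [-0.     -0.0007] j [ 8.100e-02  2.840e-01 -1.000e-01  1.188e+00 -1.000e-03 -1.100e-02] F [-0.16 -5.63 -1.89] M [-2.06  0.11 -0.51] w 0.0228 ff 98.5
```

send_rows([
  [-1,0,0.01,0,0],
  [-1,0,0.01,0,0],
  [-1,0,0.01,0,0],
  [-1,0,0.01,0,0],
  [-1,0,0.01,0,0],
  [-1,0,0.01,0,0],
  [-1,0,0.01,0,0],
  [-1,0,0.01,0,0],
  [-1,0,0.01,0,0],
  [-1,0,0.01,0,0],
])

```text
time_s: 24.8
position: [0.5236, 0.0426, 0.1913]
eef_rot: [-0.046, 0.999, -0.0, 0.0]
ft_force: [-0.2, -6.6, -1.3]
grip_width: 0.0225
finger_force: 98.5
```

send_rows([
  [-1,0,-0.1,0,0],
  [-1,0,-0.4,0,0],
  [-1,0,-0.9,0,0],
  [-1,0,-1.4,0,0],
  [-1,0,-1.9,0,0],
  [-1,0,-2.3,0,0],
  [-1,0,-2.6,0,0],
  [-1,0,-2.8,0,0],
  [-1,0,-3,0,0],
  [-1,0,-3,0,0],
])

```text
time_s: 25.8
position: [0.5263, 0.0129, 0.1913]
eef_rot: [-0.046, 0.999, -0.0, -0.0]
ft_force: [0.5, -0.9, -2.2]
grip_width: 0.0226
finger_force: 98.5
```

send_rows([
  [-1,0,0,-0.7,0],
  [-1,0,0,-2,0],
  [-1,0,0,-4,0],
  [-1,0,0,-6,0],
  [-1,0,0,-8,0],
  [-1,0,0,-10,0],
  [-1,0,0,-11.5,0],
  [-1,0,0,-12.5,0],
  [-1,0,0,-13,0],
  [-1,0,0,-13,0],
])

```text
time_s: 26.8
position: [0.5265, 0.0132, 0.3216]
eef_rot: [-0.046, 0.999, -0.0, 0.0]
ft_force: [-0.7, -0.2, -1.9]
grip_width: 0.0226
finger_force: 98.5
```

```bash
python3 - <<'E'
from h import *
import pickle
to([.468,-.3265,.3194],101.79)
S=cam("scene"); pickle.dump(S,open("scene3.pkl","wb"))
im=S["frame"]; cv2.imwrite("pics/s5.png",cv2.resize(im[60:240,200:350],None,fx=3,fy=3,interpolation=cv2.INTER_NEAREST))
E
```

```text
t 26.8 p [0.5265 0.0132 0.3216] yawY 95.32 tilt [0.0005 0.    ] j [ 0.025  0.271  0.213  1.512  0.    -0.068] F [-0.75 -0.19 -1.93] M [-0.01  0.01 -0.05] w 0.0226 ff 98.5
shift cm [  8.97 -33.28   0.22] turn -0.1129
```

View pics/s5.png

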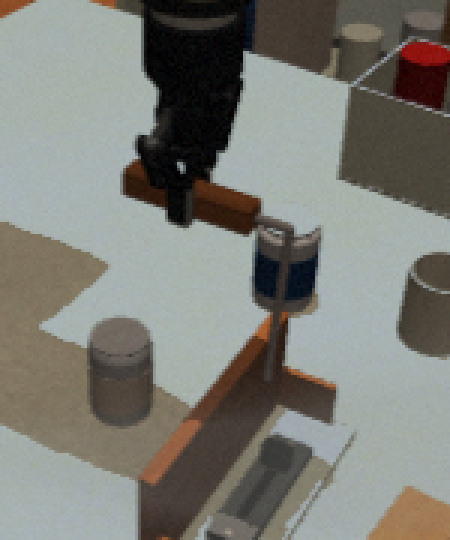

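The lever cap stands at the far (+y) end of its slot, at crop (287,452), and the rod is still held level. I take it back to the rest.

send_rows([
  [-1,0.3,-1.5,0,-0.01],
  [-1,1.2,-5,0,-0.03],
  [-1,2.4,-9,0,-0.05],
  [-1,3.6,-13.5,0,-0.07],
  [-1,4.8,-18,0,-0.09],
  [-1,6,-22.5,0,-0.1],
  [-1,7.2,-27,0,-0.11],
  [-1,8.3,-31,0,-0.113],
  [-1,8.9,-33,0,-0.113],
  [-1,8.97,-33.3,0,-0.113],
])

```text
time_s: 27.85
position: [0.4668, -0.329, 0.3199]
eef_rot: [-0.101, 0.995, 0.0, -0.001]
ft_force: [0.2, 0.2, -2.5]
grip_width: 0.0224
finger_force: 98.7
```

send_rows([
  [-1,0,0,0.5,0],
  [-1,0,0,1.5,0],
  [-1,0,0,3,0],
  [-1,0,0,4.5,0],
  [-1,0,0,6,0],
  [-1,0,0,7,0],
  [-1,0,0,7.7,0],
  [-1,0,0,8,0],
  [-1,0,0,8,0],
  [-1,0,0,8,0],
])

```text
time_s: 28.85
position: [0.468, -0.3268, 0.2418]
eef_rot: [-0.103, 0.995, -0.0, 0.0]
ft_force: [-0.6, -0.4, -2.7]
grip_width: 0.0226
finger_force: 98.7
```

```bash
python3 - <<'E'
from h import *
to([.4679,-.3264,.1886],101.79)
S=cam("scene"); T=cam("top")
a=cv2.resize(S["frame"][200:310,110:230],None,fx=4,fy=4,interpolation=cv2.INTER_NEAREST)
cv2.imwrite("pics/s6.png",a)
st()
E
```

```text
t 28.85 p [ 0.468  -0.3268  0.2418] yawY 101.79 tilt [ 0.0006 -0.0004] j [-0.61   0.363  0.139  1.346  0.    -0.815] F [-0.57 -0.4  -2.75] M [0.02 0.05 0.04] w 0.0226 ff 98.7
shift cm [0.01 0.05 5.32] turn 0.0001
t 28.95 p [ 0.4681 -0.327   0.2418] yawY 101.79 tilt [ 0.0007 -0.0005] j [-0.61   0.363  0.139  1.346 -0.    -0.815] F [-0.45  0.43 -2.59] M [ 0.03  0.   -0.02] w 0.0225 ff 98.7
```

View pics/s6.png

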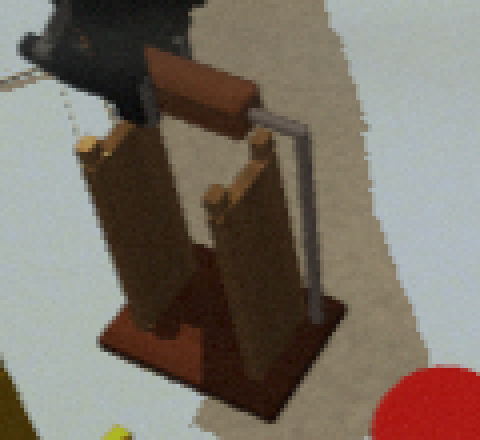

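The rod is centred over the notches, with the front post's ears at crop (215,195) and (262,138). I lower it.

send_rows([
  [-1,0,0.05,0.7,0],
  [-1,0,0.05,1.5,0],
  [-1,0,0.05,2.3,0],
  [-1,0,0.05,3.1,0],
  [-1,0,0.05,3.8,0],
  [-1,0,0.05,4.4,0],
  [-1,0,0.05,4.8,0],
  [-1,0,0.05,5.05,0],
  [-1,0,0.05,5.2,0],
  [-1,0,0.05,5.2,0],
])

```text
time_s: 29.95
position: [0.4678, -0.3263, 0.1893]
eef_rot: [-0.103, 0.995, -0.0, 0.0]
ft_force: [-0.1, -0.2, -1.9]
grip_width: 0.0227
finger_force: 98.7
```

```bash
python3 -c "
from h import *
st()"
```

```text
t 29.95 p [ 0.4678 -0.3263  0.1893] yawY 101.79 tilt [ 0.0001 -0.    ] j [-0.609  0.376  0.025  1.22  -0.    -0.815] F [-0.11 -0.16 -1.91] M [-0.02  0.05  0.05] w 0.0227 ff 98.7
```

Down a last 0.6 mm, then open slowly.

send_rows([
  [-1,0,0,0.03,0],
  [-1,0,0,0.06,0],
  [-1,0,0,0.06,0],
  [-0.3,0,0,0.06,0],
  [-0.1,0,0,0.06,0],
  [0.2,0,0,0.06,0],
  [0.5,0,0,0.06,0],
  [0.8,0,0,0.06,0],
  [1,0,0,0.06,0],
  [1,0,0,0.06,0],
], force=20)

```text
time_s: 30.95
position: [0.4677, -0.3263, 0.1887]
eef_rot: [-0.103, 0.995, 0.0, -0.0]
ft_force: [-0.3, 0.3, -0.7]
grip_width: 0.0855
finger_force: 0.0
```

send_rows([
  [1,0,0,0,0],
  [1,0,0,0,0],
  [1,0,0,-0.5,0],
  [1,0,0,-1.5,0],
  [1,0,0,-3.5,0],
  [1,0,0,-6,0],
  [1,0,0,-9,0],
  [1,0,0,-11.5,0],
  [1,0,0,-13,0],
  [1,0,0,-13,0],
])

```text
time_s: 31.95
position: [0.4684, -0.3267, 0.3215]
eef_rot: [-0.103, 0.995, -0.001, 0.002]
ft_force: [0.6, 0.1, -0.2]
grip_width: 0.0856
finger_force: 0.0
```

```bash
python3 - <<'E'
from h import *
st()
S=cam("scene")
a=cv2.resize(S["frame"][200:310,110:230],(480,440),interpolation=cv2.INTER_NEAREST)
b=cv2.resize(S["frame"][160:260,240:320],(320,400),interpolation=cv2.INTER_NEAREST)
im=np.zeros((440,800,3),np.uint8); im[:,:480]=a; im[:400,480:]=b
cv2.imwrite("pics/s7.png",im); st()
E
```

```text
t 31.95 p [ 0.4684 -0.3267  0.3215] yawY 101.79 tilt [ 0.0034 -0.0024] j [-0.609  0.368  0.347  1.545 -0.    -0.815] F [ 0.57  0.14 -0.16] M [ 0.03 -0.    0.01] w 0.0856 ff 0.0
t 32.0 p [ 0.4681 -0.3266  0.3198] yawY 101.79 tilt [ 0.0018 -0.0012] j [-0.609  0.369  0.344  1.543  0.    -0.815] F [-0.18 -0.73 -0.24] M [ 0.05 -0.01 -0.05] w 0.0855 ff 0.0
```

View pics/s7.png

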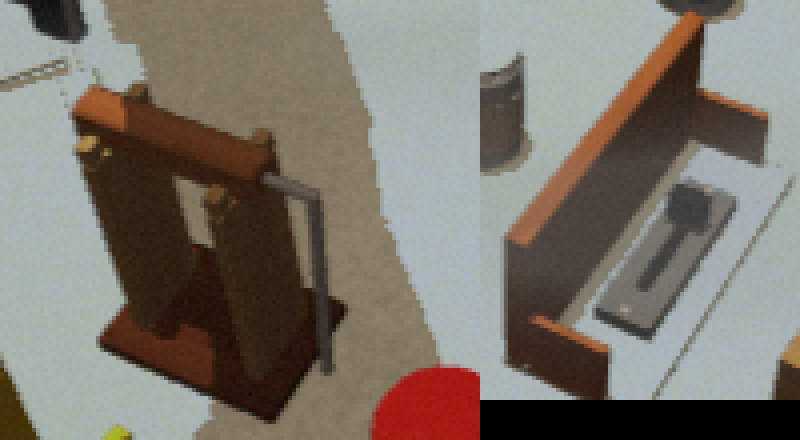

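The rod lies in both notches, with the leg hanging at crop (325,370). The lever is at its +y end at crop (688,205), and the gripper is clear.

```bash
python3 -c "
from workcell import manip
print(manip.job_done())"
```

```text
the job is handed in; nothing more can be done
None
```

I pushed the lever onto its +y stop and held it there with about 6 N for over 2 s; no force reading passed about 6.6 N. The rod is back in the notches of its rest, released with the gripper clear, and the job was handed in at about 32 s.

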